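# Third hand: press a corner brace against a sprung stop

### The job

Be a third hand for someone about to screw this corner brace down: pick up the galvanized L-shaped corner brace, stand it foot-down on the wooden jig board, centred on and square to the orange sprung pad with its upright flange flat against the pad, and push it gently against the pad with a steady 10 newtons or so, which pushes the pad in about 10 mm and puts the red pointer in the green zone. Finish while still holding it pressed like that, without letting go, and leave the other things on the mat where they are.

Things in the scene. Friction and masses are not known exactly. Their poses are not given: they have to be found in the camera images.
- brace: Loose galvanized L-shaped steel brace, 190 g, foot-down on the mat (mat top z = 0.003). Flange and foot 40 mm wide (y), 5 mm thick. Origin: bottom outer corner of the L, mid-width. +x points out of the upright flange's flat outer face (plane x = 0, flange x = -5 to 0 mm, 70 mm tall, its edges y = +-20 mm can be pinched from above). Foot runs to x = -60 mm, underside z = 0. z up.
- jig: Fixed wooden jig on the mat: board 260 mm (x) by 130 mm (y), 18 mm thick. Origin: centre of its underside, board top at z = 18 mm. +x is the pressing direction. A dark block 70 mm wide, its top 45 mm above the board, stands at x = 90 to 125 mm; the orange sprung pad is in front of it, its face at x = 30 mm at rest. Board in front of it is free. A black line marks y = 0.
- pad_face (a point): Point on the front face of the orange sprung pad, mid-width, level with the board's top; moves with the pad. Pad 30 mm wide (narrower than the brace), 8 mm thick, from 2 to 52 mm above the board, facing the jig's -x. Space beside and behind it, up to the block, is clear for gripper fingers. Axes as the jig's.
- pad (a joint): How far the orange pad is pushed in along the jig's +x, in m: 0 = at rest, 0.022 = end stop. Its springs push back with 3 N at 0 and 0.7 N more per mm, so 10 N at 0.010. A red pointer on the pad runs over a white scale on the block's top; its tip is in the green zone from 6 to 14 mm of travel.
- toggle_clamp: Bystander: loose black steel toggle clamp, base 90 x 40 mm, raised lever up to 121 mm high leaning to its +x. Origin under the middle of its base.
- bit_case: Bystander: loose blue plastic hex bit case, 75 x 120 mm, 31 mm high. Origin under its centre.
- caster: Bystander: loose caster standing on its 70 x 55 mm galvanized plate, white nylon wheel (60 mm diameter) on top, 85 mm high in all. Origin under the plate's centre.
- jar: Bystander: frosted glass canning jar with a metal screw-top lid, 80 mm diameter, 130 mm high. Origin under its centre.
- screwdriver: Bystander: screwdriver lying on the mat.
- screw_tray: Bystander: yellow plastic tray of brass screws, 90 x 130 mm, 40 mm high. Origin under its centre.
Not all that is in view belongs to the job. What is shaped like the brace but blue or yellow is not meant.

How it is judged (in metres and radians):
On the way, in this order (a step that is already met when the one before it is completed fails the run):
1. the brace is lifted off the mat, higher than the jig board (height (world z) of brace above 0.026 m), for 0.1 s.
2. the brace stands on the jig board, pressed flat against the pad with 7 to 13 N (contact force between brace and pad between 7 and 13 N and contact force between the fingers and brace above 3 N and y of brace in the frame of jig between -0.007 and 0.007 m and z of brace in the frame of jig between 0.014 and 0.022 m and x of brace in the frame of jig between 0.03 and 0.052 m and angle between the x axis of brace and the x axis of jig, either way round below 0.09 rad and angle between brace's own z axis and vertical below 0.09 rad and linear speed of brace below 0.01 m/s), for 0.3 s.
At the end, for the whole second after the job is handed in: Fingers still on the brace (over 3 N), which presses the pad with 7 to 13 N, stands foot-down on the jig board (height within 4 mm, tilt under 0.09 rad), flange to the pad, within 7 mm of the centre line, square within 0.09 rad, and still (all of step 2); the arm keeps its last pose, push and grip.
It fails at once if the brace is rammed against the pad with more than 25 N (contact force between brace and pad above 25 N).
It fails at once if another thing on the mat is shifted by more than 25 mm (distance of any of toggle_clamp, bit_case, caster, jar, screwdriver, screw_tray from where it was at the start of the episode above 0.025 m).
It also fails if it takes over 48 s, if anything falls off the work surface, if the arm or the gripper's body presses on something with over 40 N, if the wrist force passes 120 N, or if a joint passes its speed limit or range.

### The arm

A 6-joint arm with a two-finger parallel gripper is mounted at the origin on the work surface. World frame = base frame: x ahead of the robot, y to its left, z up, the work surface at z = 0. Lengths are in mm, angles in rad, forces in N, time in s.
With the tool pointing down it reaches from about 300 to 775 mm from the base axis. Payload 14.6 kg.
Tool frame: the origin (TCP) lies between the finger pads; the fingertips stand 17 mm ahead of it and the grasp point (between the pads) lies 2 mm behind it (manip.tip_reach is the distance from the TCP to the fingertips, in mm); z points along the fingers, y is the line along which they close (so a half turn about z gives the same grasp; the last joint's range is limited). The gripper opens to 94 mm and grips with 3 to 60 N. Pads are 16 mm wide; open, the fingers measure 119 mm over their backs; the gripper's body (75 mm by 177 mm) begins 78 mm behind the grasp point.
Start: joints at [-1.382, 0.3, 1.521, -0, 1.321, -0.067], TCP at [139.154, -532.095, 222.446] pointing down, gripper open.
Joint ranges: [-3.03, 3.03], [-0.79, 2.21], [0.23, 2.52], [-1.04, 4.18], [0, 3.07], [-2.55, 2.55]. Speed limits (rad/s): [2.22, 2.22, 2.57, 3.14, 3.14, 3.14].

### API

Orientations are given as [roll, pitch, yaw] about the fixed x, y, z axes, in that order (R = Rz(yaw) Ry(pitch) Rx(roll)).
In Python, from cell import manip, viewer gives the robot as it stands.
- The arm moves only by the tool apply_moves, never from a script. Its argument "moves" is a list of rows, each a list of 3 entries, a list of its own where there are three numbers: the shift along the tool's x, y, z each as a share of 0.25 m, from -1 to 1, then the turn, a rotation vector about the tool's x, y, z each as a share of pi rad, from -1 to 1, then the closure, from 0 (fully open) to 1 (shut). In form: [[[dx, dy, dz], [wx, wy, wz], grip], ...]. A call has 1 to 12 rows; each row is the pose to reach, as a shift and turn from the pose commanded when the call began, along the tool's axes at that moment, turning the shorter way round; what a row does not reach only later rows make up. A row lasts 1/12 s, in which the tool goes at most 41.7 mm and 7.16 degrees, less where a joint would pass 70% of its speed; a pose out of reach is approached as far as the arm can. A call with a number of a shift or a turn outside -1 to 1 is refused whole. A call with a gripper value outside its range is refused whole. The fingers move at their own pace and stop on an object; "squeeze" is the grip in N (left out, the last holds). Time passes only in rows, so rows that repeat a pose let the fingers close. It gives the time, the measured TCP pose, the force, the opening and the grip force at its end, in the units of the state.
- manip.read_state(): the state, without advancing time (a new reading comes with each control period).
- viewer.camera(name): name is "scene" or "top" or "wrist"; returns the picture (400x640x3 uint8, blue, green, red); there is no depth.
- viewer.camera_info(name): a dict with "camera_matrix" (3x3 intrinsics, pixels), "R" (3x3) and "t" (3): a world point X has camera coordinates R X + t. Camera axes: x right, y down, z forward; pixel columns grow to the right and rows downward; lengths in mm; the calibration is good to about 2 mm. The wrist camera is an equidistant fisheye: a pixel r from the principal point sees the ray r / f radians off the axis. A picture is of the moment at which its call begins: read the wrist's pose just before it. camera_info takes no time and is no camera call; for the wrist camera it gives the pose at the moment of the call.
- manip.sign_off(): hands the job in; it is judged then, once.
The state is a dict: "clock": time; "joints": joint angles; "qd": joint speeds; "effort": joint torques, N m; "eef_pos": TCP position; "eef_rot": TCP orientation; "wrist_force": force on the tool from outside, world axes, zero at the start; "moment": the same for the moment, N m; "finger_gap": finger opening in mm; "finger_force": force on a finger pad.
Only numpy, scipy, OpenCV 4.12 (cv2) and the standard library are available. Lean on these libraries where they do the work, as an engineer would, in place of code of your own. Each camera call takes 0.05 s, during which the arm holds its last target. There are 200 camera calls.

## Working session

There is one attempt and no reset: what is moved stays moved. The work goes in short steps, Python scripts to look and compute and a tool call to move; the robot and the scene stay as the last step left them, time stands still between calls to the robot, and variables do not carry over. Pictures are saved under pics/ and viewed, at most 10 in all, crops included, and the job is handed in when it is done.

Besides the shell and the picture viewer there is one more tool, called after "Call:" by a JSON object that holds its "fn" and its "kwargs". apply_moves: Moves the arm, as the interface text tells. Shift numbers are shares of 0.25 m and turn numbers shares of pi rad, none past 1 either way. Its arguments: {"type":"object","properties":{"moves":{"type":"array"},"squeeze":{"type":"number"}},"required":["moves"]}

```bash
ls; mkdir -p pics; python3 - <<'E'
from cell import manip, viewer
import cv2
print(manip.read_state())
for n in("top","scene"):
    cv2.imwrite(f"pics/{n}0.png",viewer.camera(n)); print(viewer.camera_info(n))
E
```

```text
pics
{'clock': 0.0, 'joints': array([-1.38157913e+00,  3.00448871e-01,  1.52162252e+00,  1.62490884e-05,
        1.32069514e+00, -6.66035202e-02]), 'qd': array([-0.00016296,  0.00049311,  0.00119041,  0.00240086,  0.00044651,
        0.00029662]), 'effort': array([ 1.61788084e-03, -5.31808913e+01, -3.52738202e+01,  7.08793220e-02,
        2.43961177e-02, -9.20255206e-05]), 'eef_pos': array([ 139.12211148, -531.8462953 ,  221.88098475]), 'eef_rot': array([-3.14042243e+00, -9.38303833e-05,  2.55816634e-01]), 'wrist_force': array([ 0.10171886,  0.06389577, -0.44724977]), 'moment': array([-0.00720714, -0.05219248,  0.02305489]), 'finger_force': 0.0, 'finger_gap': 94.21786981364056}
{'camera_matrix': array([[392.03209734,   0.        , 315.06297352],
       [  0.        , 392.03209734, 205.35433992],
       [  0.        ,   0.        ,   1.        ]]), 'R': array([[-0.00775647, -0.99991888,  0.01010302],
       [-0.98627493,  0.00598347, -0.16500294],
       [ 0.1649291 , -0.01124419, -0.98624133]]), 't': array([  -5.86666527,  593.58687705, 1089.22487625])}
{'camera_matrix': array([[371.05030894,   0.        , 314.44121792],
       [  0.        , 371.05030894, 203.46697546],
       [  0.        ,   0.        ,   1.        ]]), 'R': array([[-0.81838286,  0.57465023, -0.00515808],
       [ 0.43374811,  0.61178072, -0.66150353],
       [-0.37697755, -0.54360046, -0.74992431]]), 't': array([ 476.27012659, -213.51909044, 1225.42279194])}
```

View pics/top0.png

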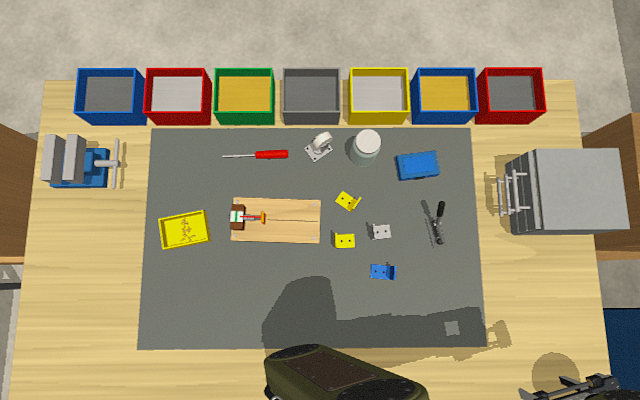

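View pics/scene0.png

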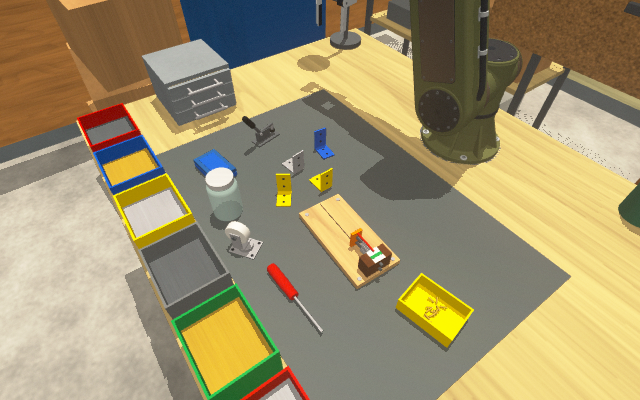

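The top view shows the galvanized brace near (381,231), between yellow and blue decoys. The jig is at about (275,220), with its pad at (262,217) and its block on the left, so pressing runs roughly along world +y. Next I'll enlarge both.

```bash
python3 - <<'E'
import cv2,numpy as np
a=cv2.imread("pics/top0.png");s=cv2.imread("pics/scene0.png")
A=cv2.resize(a[185:285,220:420],None,fx=4,fy=4,interpolation=cv2.INTER_CUBIC)
B=cv2.resize(s[140:190,260:340],None,fx=4,fy=4,interpolation=cv2.INTER_CUBIC)
A[:200,480:]=A[:200,480:]
out=np.zeros((600,800,3),np.uint8);out[:400]=A;out[400:,:320]=B
C=cv2.resize(a[205:255,355:405],None,fx=4,fy=4,interpolation=cv2.INTER_CUBIC);out[400:,340:540]=C
cv2.imwrite("pics/c1.png",out)
E
cat > h.py <<'E'
from cell import manip, viewer
import cv2, numpy as np
def px2w(name,u,v,z):
    c=viewer.camera_info(name);K,R,t=[np.array(c[k]) for k in("camera_matrix","R","t")]
    d=R.T@np.linalg.inv(K)@[u,v,1]; o=-R.T@t
    return (o+d*(z-o[2])/d[2]).round(1)
def w2px(name,X):
    c=viewer.camera_info(name);K,R,t=[np.array(c[k]) for k in("camera_matrix","R","t")]
    p=R@np.asarray(X,float)+t
    if name!="wrist":
        q=K@p;return (q[:2]/q[2]).round(1)
    th=np.arctan2(np.hypot(p[0],p[1]),p[2]);k=K[0,0]*th/np.hypot(p[0],p[1])
    return (K[:2,2]+k*p[:2]).round(1)
def wrist2w(u,v,z):
    c=viewer.camera_info("wrist");K,R,t=[np.array(c[k]) for k in("camera_matrix","R","t")]
    q=np.array([u,v])-K[:2,2];r=np.hypot(*q);th=r/K[0,0]
    d=R.T@np.r_[np.sin(th)*q/r,np.cos(th)];o=-R.T@t
    return (o+d*(z-o[2])/d[2]).round(1)
E
```

```text
(no output)
```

View pics/c1.png

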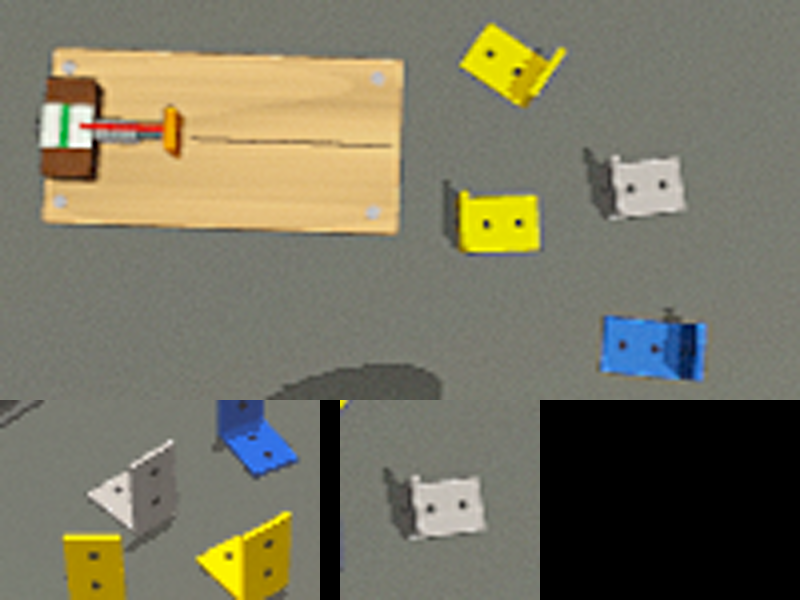

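The crop shows the galvanized brace with its upright flange on the left (+y) side, with the top edge running about (613,156)-(610,218). The foot end is at (682,157)-(685,212). The board's corners are at (54,48), (404,60), (398,233) and (42,222), and the pad is at (172,130). The brace already faces roughly the pressing direction.

```bash
python3 - <<'E'
from h import *
f=lambda x,y,z:px2w("top",220+x/4-.4,185+y/4-.4,z)
c=[f(x,y,18+3) for x,y in((54,48),(404,60),(398,233),(42,222))];c=np.array(c)
print("jig",c,c.mean(0),[np.linalg.norm(c[i]-c[i-1]) for i in range(4)])
d=(c[0]+c[3]-c[1]-c[2]);print("yaw",np.arctan2(d[1],d[0]), "line",f(192,137,21),f(390,146,21))
print("foot end",f(682,157,8),f(685,212,8),"flange top",f(613,156,73),f(610,218,73),"holes",f(630,188,8),f(662,185,8))
print("yellow flange top",f(462,192,73),f(460,252,73))
i=viewer.camera_info("wrist");print(i, -i["R"].T@i["t"])
E
```

```text
jig [[626.2 233.9  21. ]
 [615.6 -27.   21. ]
 [486.8 -21.3  21. ]
 [496.6 239.3  21. ]] [556.3   106.225  21.   ] [np.float64(129.7124512142146), np.float64(261.1152427569099), np.float64(128.92606408325668), np.float64(260.78420197550315)]
yaw 1.5316983323577802 line [558.7 130.4  21. ] [551. -16.  21.]
foot end [ 542.9 -234.6    8. ] [ 501.8 -235.2    8. ] flange top [ 536.3 -172.6   73. ] [ 492.6 -169.1   73. ] holes [ 520.  -194.9    8. ] [ 522.  -218.9    8. ]
yellow flange top [511.6 -65.4  73. ] [469.6 -63.4  73. ]
{'camera_matrix': array([[309.70691629,   0.        , 320.13591141],
       [  0.        , 309.70691629, 202.7853404 ],
       [  0.        ,   0.        ,   1.        ]]), 'R': array([[ 0.25227907, -0.96765296, -0.00173578],
       [-0.93078606, -0.24315706,  0.27296876],
       [-0.2645611 , -0.06724866, -0.96202133]]), 't': array([-548.92965223,  -26.57316261,  392.93352851])} [ 217.7044575  -511.2106039   384.31125606]
```

Call:
{"fn": "apply_moves", "kwargs": {"moves": [[[0.9, -0.48, 0.1], [0, 0, -0.428], 0], [[0.9, -0.48, 0.1], [0, 0, -0.428], 0], [[0.9, -0.48, 0.1], [0, 0, -0.428], 0], [[0.9, -0.48, 0.1], [0, 0, -0.428], 0], [[0.9, -0.48, 0.1], [0, 0, -0.428], 0], [[0.9, -0.48, 0.1], [0, 0, -0.428], 0], [[0.9, -0.48, 0.1], [0, 0, -0.428], 0], [[0.9, -0.48, 0.1], [0, 0, -0.428], 0], [[0.9, -0.48, 0.1], [0, 0, -0.428], 0], [[0.9, -0.48, 0.1], [0, 0, -0.428], 0], [[0.9, -0.48, 0.1], [0, 0, -0.428], 0], [[0.9, -0.48, 0.1], [0, 0, -0.428], 0]]}}

```text
clock: 1.1
eef_pos: [326.4, -358.9, 197.2]
eef_rot: [-3.141, -0.0, 1.605]
wrist_force: [-0.4, 0.1, 0.2]
finger_gap: 94.0
finger_force: 0.0
```

Call:
{"fn": "apply_moves", "kwargs": {"moves": [[[0.67, 0.78, 0.18], [0, 0, 0], 0], [[0.67, 0.78, 0.18], [0, 0, 0], 0], [[0.67, 0.78, 0.18], [0, 0, 0], 0], [[0.67, 0.78, 0.18], [0, 0, 0], 0], [[0.67, 0.78, 0.18], [0, 0, 0], 0], [[0.67, 0.78, 0.18], [0, 0, 0], 0], [[0.67, 0.78, 0.18], [0, 0, 0], 0], [[0.67, 0.78, 0.18], [0, 0, 0], 0], [[0.67, 0.78, 0.18], [0, 0, 0], 0]]}}

```text
clock: 1.85
eef_pos: [516.1, -185.9, 152.1]
eef_rot: [-3.141, -0.0, 1.599]
wrist_force: [-0.6, 0.0, 0.2]
finger_gap: 93.8
finger_force: 0.0
```

```bash
python3 - <<'E'
from h import *
a=viewer.camera("wrist");cv2.imwrite("pics/w1.png",a)
s=manip.read_state();print(s["eef_pos"],s["eef_rot"],w2px("wrist",[517,-172,73]),w2px("wrist",[517,-232,8]))
E
```

```text
[ 515.80071278 -186.55856185  152.45364795] [-3.14120446e+00  4.61153551e-05  1.59848128e+00] [320.3 199.6] [318.8 237.8]
```

View pics/w1.png

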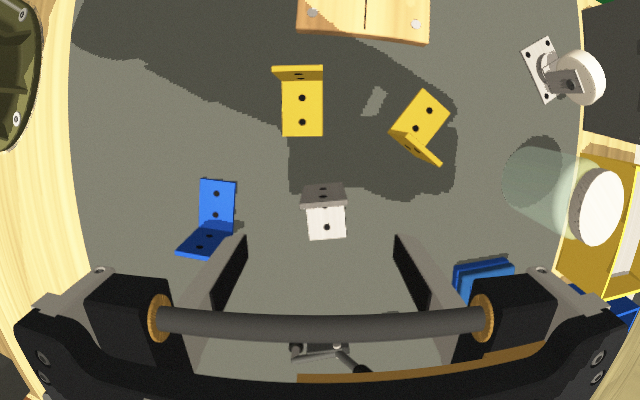

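The brace shows its grey outer flange face at (300-346, 183-207) and its white foot below, down to (345,240). The blue decoy is at (205,245). I'll enlarge this for precision.

```bash
python3 - <<'E'
from h import *
a=cv2.imread("pics/w1.png")
cv2.imwrite("pics/c2.png",cv2.resize(a[170:250,280:370],None,fx=7,fy=7,interpolation=cv2.INTER_CUBIC))
E
```

```text
(no output)
```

View pics/c2.png

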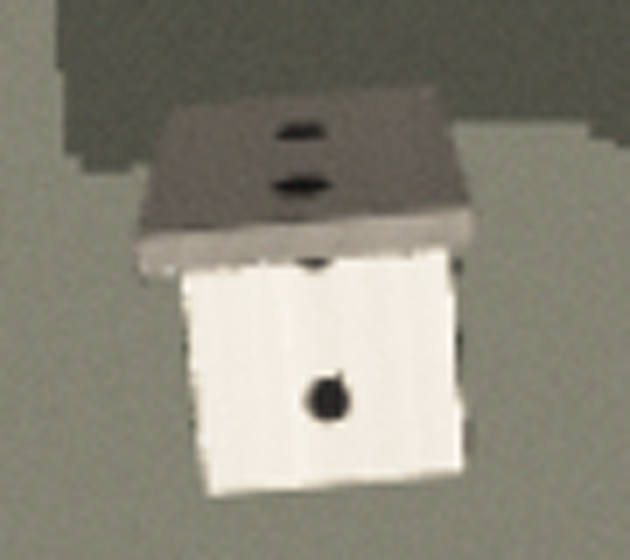

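In the crop, the outer top edge runs (142,238)-(470,211), the bottom outer edge (175,108)-(437,90), and the foot end (210,495)-(463,470).

```bash
python3 - <<'E'
from h import *
f=lambda x,y,z:wrist2w(280+x/7-.43,170+y/7-.43,z)
for n,p,q,z in(("top",(142,238),(470,211),73),("bot",(175,108),(437,90),3),("foot",(210,495),(463,470),8)):
    A,B=f(*p,z),f(*q,z);d=B-A;print(n,A,B,(A+B)/2,np.linalg.norm(d),"yaw",np.arctan2(d[0],-d[1]))
E
```

```text
top [ 500.4 -175.8   73. ] [ 538.4 -171.5   73. ] [ 519.4  -173.65   73.  ] 38.2425156076323 yaw 1.6834749139711556
bot [ 500.9 -175.9    3. ] [ 539.4 -172.1    3. ] [ 520.15 -174.      3.  ] 38.68707794600156 yaw 1.6691789717645464
foot [ 507.2 -235.2    8. ] [ 545.8 -230.1    8. ] [ 526.5  -232.65    8.  ] 38.935459416834895 yaw 1.7021598080551517
```

Call:
{"fn": "apply_moves", "kwargs": {"moves": [[[0.04, 0.018, 0.05], [0, 0, -0.026], 0], [[0.04, 0.018, 0.15], [0, 0, -0.026], 0], [[0.04, 0.018, 0.3], [0, 0, -0.026], 0], [[0.04, 0.018, 0.4], [0, 0, -0.026], 0], [[0.04, 0.018, 0.465], [0, 0, -0.026], 0], [[0.04, 0.018, 0.465], [0, 0, -0.026], 0], [[0.04, 0.018, 0.465], [0, 0, -0.026], 0.3]]}}

```text
clock: 2.48
eef_pos: [520.0, -176.9, 36.6]
eef_rot: [-3.141, -0.0, 1.68]
wrist_force: [0.3, 0.7, 0.6]
finger_gap: 90.4
finger_force: 0.0
```

Call:
{"fn": "apply_moves", "kwargs": {"moves": [[[0, 0, 0], [0, 0, 0], 1], [[0, 0, 0], [0, 0, 0], 1], [[0, 0, 0], [0, 0, 0], 1], [[0, 0, 0], [0, 0, 0], 1], [[0, 0, 0], [0, 0, 0], 1], [[0, 0, 0], [0, 0, 0], 1], [[0, 0, 0], [0, 0, 0], 1], [[0, 0, 0], [0, 0, 0], 1]], "squeeze": 40}}

```text
clock: 3.15
eef_pos: [520.6, -175.7, 36.2]
eef_rot: [-3.141, -0.0, 1.682]
wrist_force: [-1.8, 0.5, 2.0]
finger_gap: 39.8
finger_force: 40.0
```

Call:
{"fn": "apply_moves", "kwargs": {"moves": [[[0, 0, -0.05], [0, 0, 0], 1], [[0, 0, -0.18], [0, 0, 0], 1], [[0, 0, -0.3], [0, 0, 0], 1], [[0, 0, -0.36], [0, 0, 0], 1], [[0.1, 0.02, -0.36], [0, 0, 0], 1], [[0.25, 0.06, -0.36], [0, 0, 0.02], 1], [[0.4, 0.1, -0.36], [0, 0, 0.048], 1], [[0.55, 0.15, -0.36], [0, 0, 0.048], 1], [[0.7, 0.2, -0.36], [0, 0, 0.048], 1], [[0.82, 0.23, -0.36], [0, 0, 0.048], 1], [[0.9, 0.25, -0.36], [0, 0, 0.048], 1], [[0.9, 0.25, -0.36], [0, 0, 0.048], 1]]}}

```text
clock: 4.15
eef_pos: [557.9, 58.4, 126.9]
eef_rot: [3.141, -0.001, 1.535]
wrist_force: [-0.8, -0.7, -1.7]
finger_gap: 40.2
finger_force: 40.0
```

```bash
python3 - <<'E'
from h import *
a=viewer.camera("wrist");cv2.imwrite("pics/w2.png",cv2.resize(a[:300,160:480],None,fx=2.0,fy=2.0,interpolation=cv2.INTER_CUBIC))
s=manip.read_state();print(s["eef_pos"],s["eef_rot"],s["finger_gap"],s["finger_force"],s["wrist_force"])
E
```

```text
[557.73011234  56.47654324 126.80060701] [ 3.14135772e+00 -1.03389398e-04  1.53413775e+00] 39.57883017908228 39.99960958957672 [-0.47699657 -0.12192085 -1.39345399]
```

View pics/w2.png

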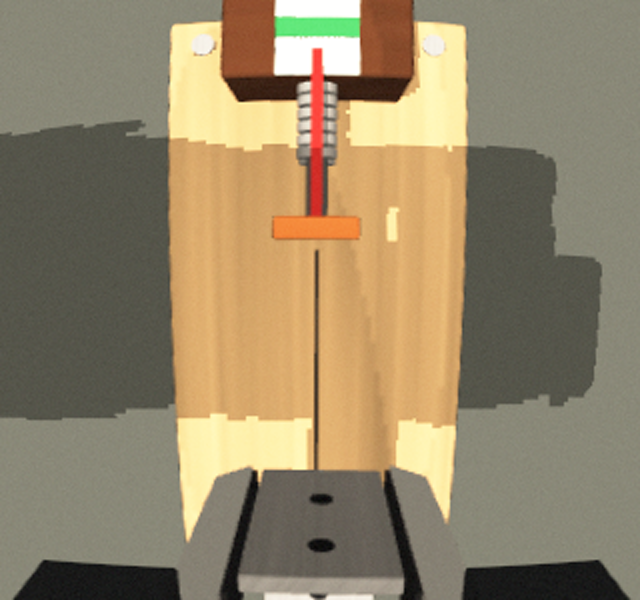

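The view down the jig shows the pad's front top edge at (273-360, 239), the black line from (317,250) to (316,470), and the held brace's bottom edge at (254,472)-(379,472), almost aligned.

```bash
python3 - <<'E'
from h import *
f=lambda x,y,z:wrist2w(160+x/2-.25,y/2-.25,z)
print("pad",f(273,239,73),f(360,239,73)," line",f(317.5,250,21),f(316.5,470,21))
print("board",f(169,200,21),f(467,200,21),f(173,350,21),f(463,350,21))
zb=93.6
print("brace bot",f(254,472,zb),f(379,472,zb),"top",f(243,577,zb+70),f(404,577,zb+70),"holes",f(321,499,zb+25),f(321,545,zb+50))
E
```

```text
pad [545.6 136.2  73. ] [575.6 135.   73. ]  line [560.5 130.4  21. ] [556.2  30.1  21. ]
board [497.  156.2  21. ] [626.1 151.3  21. ] [494.1  89.5  21. ] [623.9  84.6  21. ]
brace bot [536.4  58.9  93.6] [579.   57.4  93.6] top [540.8  60.  163.6] [578.9  58.5 163.6] holes [559.3  59.4 118.6] [559.2  57.3 143.6]
```

Call:
{"fn": "apply_moves", "kwargs": {"moves": [[[0, -0.006, 0.08], [0, 0, 0.001], 1], [[0, -0.006, 0.18], [0, 0, 0.001], 1], [[0.05, -0.006, 0.25], [0, 0, 0.001], 1], [[0.12, -0.006, 0.28], [0, 0, 0.001], 1], [[0.2, -0.006, 0.28], [0, 0, 0.001], 1], [[0.25, -0.006, 0.28], [0, 0, 0.001], 1], [[0.27, -0.006, 0.28], [0, 0, 0.001], 1], [[0.27, -0.006, 0.28], [0, 0, 0.001], 1], [[0.27, -0.006, 0.28], [0, 0, 0.001], 1]]}}

```text
clock: 4.95
eef_pos: [559.1, 121.7, 56.6]
eef_rot: [3.141, 0.0, 1.528]
wrist_force: [-0.0, -0.1, -1.8]
finger_gap: 39.7
finger_force: 40.0
```

```bash
python3 - <<'E'
from h import *
a=viewer.camera("wrist");b=viewer.camera("scene")
o=np.zeros((600,800,3),np.uint8);o[:]=0
o[:,:440]=cv2.resize(a[60:210,265:375],None,fx=4,fy=4,interpolation=cv2.INTER_CUBIC)
o[:480,440:]=cv2.resize(b[205:285,330:390],(360,480),interpolation=cv2.INTER_CUBIC)
cv2.imwrite("pics/w3.png",o)
s=manip.read_state();print(s["eef_pos"],s["eef_rot"],s["finger_gap"],s["wrist_force"],s["clock"])
E
```

```text
[559.04331928 121.42220336  56.45652655] [3.14132009e+00 6.03879876e-05 1.52737165e+00] 39.97970258459171 [ 0.19323538 -1.2176935  -2.15039155] 5.05
```

View pics/w3.png

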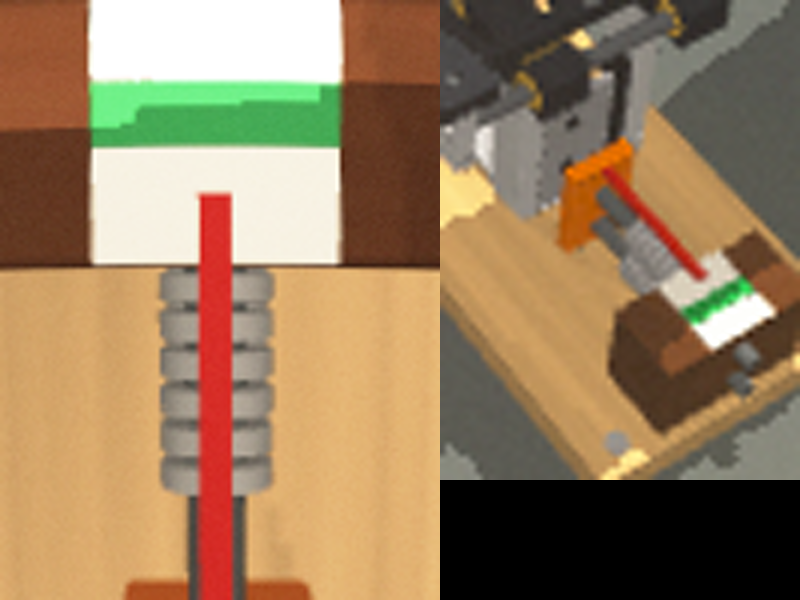

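The pointer tip is at crop row 193 and green spans rows 147 to 82, so the pad is still at rest with the brace just in front of it. Next I'll lower the brace to the board.

Call:
{"fn": "apply_moves", "kwargs": {"moves": [[[0, 0, 0.004], [0, 0, 0], 1], [[0, 0, 0.008], [0, 0, 0], 1], [[0, 0, 0.01], [0, 0, 0], 1], [[0, 0, 0.01], [0, 0, 0], 1], [[0, 0, 0.01], [0, 0, 0], 1], [[0, 0, 0.01], [0, 0, 0], 1]]}}

```text
clock: 5.55
eef_pos: [559.0, 122.2, 53.8]
eef_rot: [3.141, 0.0, 1.528]
wrist_force: [0.2, -1.1, -0.3]
finger_gap: 39.4
finger_force: 40.0
```

Call:
{"fn": "apply_moves", "kwargs": {"moves": [[[0.01, 0, 0], [0, 0, 0], 1], [[0.02, 0, 0], [0, 0, 0], 1], [[0.028, 0, 0], [0, 0, 0], 1], [[0.034, 0, 0], [0, 0, 0], 1], [[0.038, 0, 0], [0, 0, 0], 1], [[0.042, 0, 0], [0, 0, 0], 1], [[0.046, 0, 0], [0, 0, 0], 1], [[0.05, 0, 0], [0, 0, 0], 1], [[0.054, 0, 0], [0, 0, 0], 1], [[0.058, 0, 0], [0, 0, 0], 1], [[0.06, 0, 0], [0, 0, 0], 1], [[0.06, 0, 0], [0, 0, 0], 1]]}}

```text
clock: 6.55
eef_pos: [559.6, 136.9, 53.7]
eef_rot: [-3.142, 0.001, 1.528]
wrist_force: [-1.0, -5.7, 3.0]
finger_gap: 40.0
finger_force: 40.0
```

```bash
cat > m.py <<'E'
from h import *
F=[]
for i in range(4):
    a=viewer.camera("wrist");s=manip.read_state();F.append(s["wrist_force"])
print(np.mean(F,0),s["eef_pos"],s["eef_rot"],s["clock"])
# along the pointer column: red rows, and green rows on the scale beside it
h=cv2.cvtColor(a,cv2.COLOR_BGR2HSV)[:210,290:350]
red=((h[...,0]<6)|(h[...,0]>174))&(h[...,1]>180)&(h[...,2]>120)
g=(h[...,0]>50)&(h[...,0]<80)&(h[...,1]>90)
r=np.where(red.sum(1)>=4)[0];c=np.where(g.sum(1)>=8)[0]
print("red tip row",r.min(),"green rows",c.min(),c.max()+1)
E
python3 m.py
```

```text
[-0.82897436 -5.4728034   2.40957866] [559.61499644 136.90655136  53.77553761] [3.14159188e+00 5.70632619e-04 1.52807147e+00] 6.75
red tip row 138 green rows 111 128
```

Call:
{"fn": "apply_moves", "kwargs": {"moves": [[[0.004, 0, 0], [0, 0, 0], 1], [[0.008, 0, 0], [0, 0, 0], 1], [[0.012, 0, 0], [0, 0, 0], 1], [[0.016, 0, 0], [0, 0, 0], 1], [[0.02, 0, 0], [0, 0, 0], 1], [[0.02, 0, 0], [0, 0, 0], 1]]}}

```text
clock: 7.25
eef_pos: [559.8, 141.5, 53.7]
eef_rot: [-3.141, 0.001, 1.528]
wrist_force: [-0.4, -9.2, 3.0]
finger_gap: 39.7
finger_force: 40.0
```

```bash
python3 m.py
```

```text
[-0.91766404 -8.49107313  3.14830539] [559.76764369 141.52678994  53.74117018] [-3.14134231e+00  1.15063201e-03  1.52800021e+00] 7.45
red tip row 139 green rows 121 137
```

Call:
{"fn": "apply_moves", "kwargs": {"moves": [[[0.004, 0, 0], [0, 0, 0], 1], [[0.008, 0, 0], [0, 0, 0], 1], [[0.012, 0, 0], [0, 0, 0], 1], [[0.014, 0, -0.001], [0, 0, 0], 1], [[0.014, 0, -0.001], [0, 0, 0], 1]]}}

```text
clock: 7.87
eef_pos: [559.9, 144.8, 53.7]
eef_rot: [-3.141, 0.002, 1.528]
wrist_force: [-1.2, -9.9, 0.9]
finger_gap: 39.6
finger_force: 40.0
```

```bash
cat >> m.py <<'E'
b=viewer.camera("scene")
o=np.zeros((600,800,3),np.uint8)
o[:,:440]=cv2.resize(a[80:230,265:375],None,fx=4,fy=4,interpolation=cv2.INTER_CUBIC)
o[:480,440:]=cv2.resize(b[205:285,330:390],(360,480),interpolation=cv2.INTER_CUBIC)
cv2.imwrite("pics/w4.png",o)
E
python3 m.py
```

```text
[  0.17209023 -10.26786757   0.62223757] [559.88169052 144.7792623   53.73753853] [-3.14111795e+00  1.50062508e-03  1.52795533e+00] 8.0667
red tip row 139 green rows 128 144
```

View pics/w4.png

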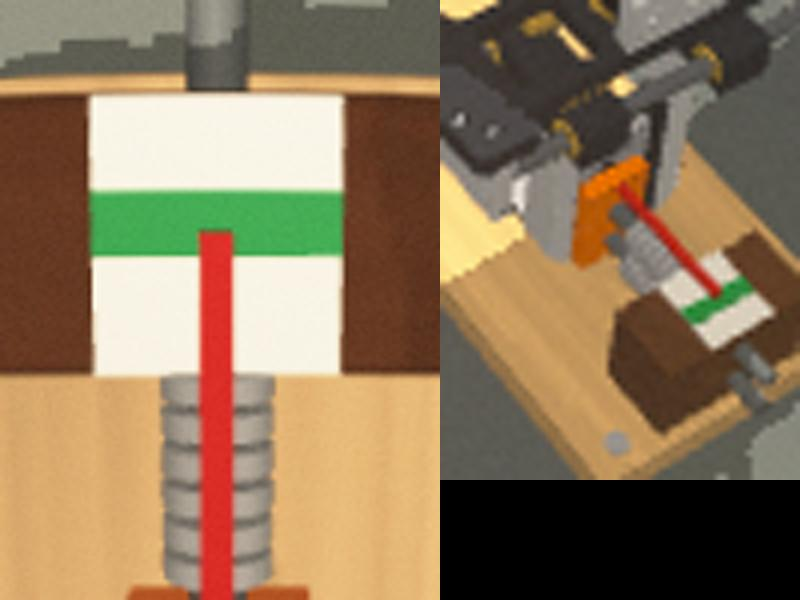

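The pointer tip at row 232 is inside the green band (rows 256 to 191), which reads about 9 mm of travel. That agrees with the roughly 9.5 N measured at the wrist. I'll nudge it half a millimetre further and hold.

Call:
{"fn": "apply_moves", "kwargs": {"moves": [[[0.002, 0, 0], [0, 0, 0], 1], [[0.002, 0, 0], [0, 0, 0], 1], [[0.002, 0, 0], [0, 0, 0], 1], [[0.002, 0, 0], [0, 0, 0], 1], [[0.002, 0, 0], [0, 0, 0], 1], [[0.002, 0, 0], [0, 0, 0], 1], [[0.002, 0, 0], [0, 0, 0], 1], [[0.002, 0, 0], [0, 0, 0], 1], [[0.002, 0, 0], [0, 0, 0], 1], [[0.002, 0, 0], [0, 0, 0], 1]]}}

```text
clock: 8.95
eef_pos: [559.9, 145.1, 53.8]
eef_rot: [-3.141, 0.002, 1.528]
wrist_force: [0.3, -10.7, 1.7]
finger_gap: 39.8
finger_force: 40.0
```

```bash
python3 m.py; python3 -c "
from h import *
a=viewer.camera('wrist');cv2.imwrite('pics/w5.png',cv2.resize(a[80:300,160:480],None,fx=2.5,fy=2.5,interpolation=cv2.INTER_CUBIC))"
```

```text
[  0.02969768 -10.66462262   0.60469904] [559.92136607 145.14397907  53.78115966] [-3.14116445e+00  1.70948631e-03  1.52795135e+00] 9.15
red tip row 139 green rows 129 144
```

View pics/w5.png

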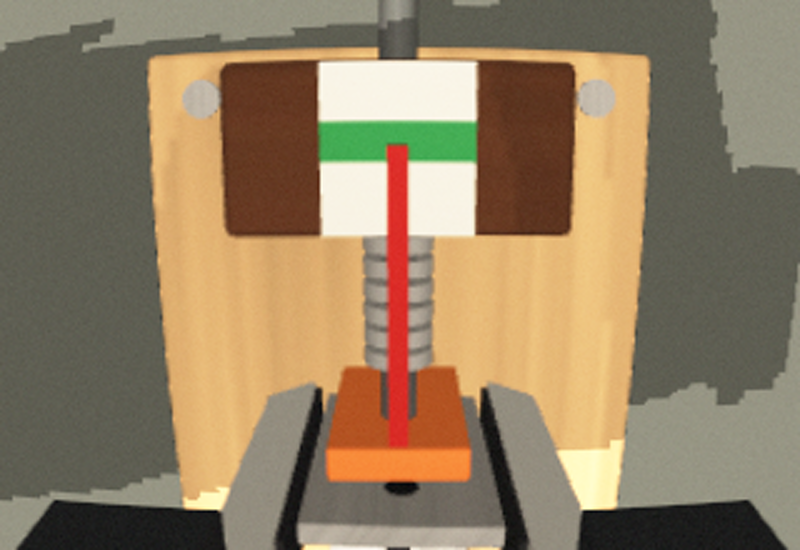

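The brace is flat against the pad and centred on it: the pad spans 326-471 and the flange hole is at 401. The pointer tip at (397,146) is mid-green, and the wrist reads about 10 N steady. Handing in.

```bash
python3 -c "
from cell import manip
print(manip.sign_off())"
```

```text
the job is handed in; nothing more can be done
None
```

The corner brace is standing on the jig board, centred and square on the orange pad, pressed in at about 10 N with the pointer in the green and still gripped; I handed the job in that way, and no verdict was shown.

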